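Hold the weighing station's supervisor key turned

ROBOT

A 6-joint arm with a two-finger parallel gripper is mounted at the origin on the work surface. World frame = base frame: x ahead of the robot, y to its left, z up, the work surface at z = 0. Lengths are in m, angles in rad, forces in N, time in s.
With the tool pointing down it reaches from about 0.35 to 0.725 m from the base axis. Payload 6 kg.
Tool frame: the origin (TCP) lies between the finger pads; the fingertips stand 8 mm ahead of it and the grasp point (between the pads) lies 11 mm behind it (env.tip_extent is the distance from the TCP to the fingertips, in m); z points along the fingers, y is the direction in which the jaws open and shut (so a half turn about z gives the same grasp; the last joint's range is limited). The gripper opens to 85 mm and grips with 20 to 120 N. Pads are 22 mm wide; open, the fingers measure 114 mm over their backs; the gripper's body (76 mm by 85 mm) begins 54 mm behind the grasp point. The pads swing forward as they close: fully open they stand 13 mm farther back than shut.
Start: joints at [1.608, 0.04, 0.085, 0, -1.615, -0.334], TCP at [0.175, 0.574, 0.207] pointing down, gripper open.
Joint ranges: [-2.56, 2.56], [-1.29, 2.01], [-1.08, 1.49], [-3.29, 1.98], [-2.81, -0.18], [-2.99, 2.99]. Speed limits (rad/s): [2.57, 2.57, 3.01, 3.14, 3.14, 3.14].

INTERFACE

Orientations are given as a rotation vector (axis times angle).
In Python, from station import env gives the robot as it stands.
- The arm moves only by the tool servo_tool, never from a script. Its argument "motion" is a list of rows, each a list of 7 numbers: the turn, a rotation vector about the world's x, y, z in rad, then the shift along the world's x, y, z in cm, then the gripper command: -1 is shut, 1 is fully open, values between are in proportion. A call has 1 to 20 rows; each row is the pose to reach, as a shift and turn from the pose commanded when the call began; what a row does not reach only later rows make up. A row lasts 1/10 s, in which the tool goes at most 50 mm and 8.59 degrees, less where a joint would pass 70% of its speed; a pose out of reach is approached as far as the arm can. A call with a gripper value outside its range is refused whole. The fingers move at their own pace and stop on an object; "grip_force" is the grip in N (left out, the last holds). Time passes only in rows, so rows that repeat a pose let the fingers close. It gives the time, the measured TCP pose, the force and the opening at its end, in the units of the state.
- env.get_state(): the state, without advancing time (a new reading comes with each control period).
- env.capture(name): name is "scene" or "top" or "wrist"; returns the picture (420x560x3 uint8, red, green, blue); there is no depth.
- env.camera_model(name): a dict with "fx", "fy", "cx", "cy" (pixels), "rvec" (rotation vector, rad) and "tvec" (3), from world to camera coordinates, as OpenCV has them; the wrist camera has in their place "hand_eye" (4x4, takes a point from camera to tool coordinates, whose origin is the TCP and whose axes are the flange's). Camera axes: x right, y down, z forward; pixel columns grow to the right and rows downward; lengths in m; the calibration is good to about 2 mm. The wrist camera is an equidistant fisheye: a pixel r from the principal point sees the ray r / f radians off the axis. A picture is of the moment at which its call begins: read the wrist's pose just before it. camera_model takes no time and is no camera call.
- env.job_done(): hands the job in, once; it reports no verdict.
The state is a dict: "time_s": time; "joint_positions": joint angles; "joint_velocities": joint speeds; "tau": joint torques, N m; "tool_pos": TCP position; "tcp_rot": TCP orientation; "contact_force": force on the tool from outside, world axes, zero at the start; "moment": the same for the moment, N m; "width": opening from 0.0 (shut) to 1.0 (fully open).
Only numpy, scipy, OpenCV 4.12 (cv2) and the standard library are available. Lean on these libraries where they do the work, as an engineer would, in place of code of your own. Each camera call takes 0.05 s, during which the arm holds its last target.

TASK

Take the red key out of the black key block, put it in the lock on top of the grey control box, wiggle it gently to and fro to get past the sticky pins until it is fully home, and only then turn it a quarter turn clockwise. The lock springs back, so finish while still gripping the key and holding it turned; never force or ram the key, and leave the blue key, the mushroom tray and the label roll where they are.

Things in the scene. Friction and masses are not known exactly. Their poses are not given: they have to be found in the camera images.
- red_key_head (a point): centre of the red plastic head of the key to use, which stands upright in the black key block, blade down. Head 28 mm wide (key's x) x 10 mm thick (y) x 38 mm tall, this point at mid height; z up, away from the blade. Below the head a steel neck 15 x 9 mm, 8 mm tall. The key looks and works the same after half a turn. 60 g. Grip its flat faces, closing along its y
- red_key_shoulder (a point): middle of the red key's shoulder, the flat underside of its neck, 27 mm below the head's centre. The blade below it is 28 mm long, 10 mm wide (x), 4 mm thick (y), its last 5 mm tapering to 6 x 2 mm. The shoulder rests on the block's top (36 mm above the table) at first, and on the lock's face when the key is fully home. Axes as the head
- red_key: the whole red key; its origin is the middle of the shoulder. Axes as the head
- lock_mouth (a point): centre of the mouth of the key slot in the round brass lock face (30 mm across), 64 mm above the table. Slot 11.6 mm long (x), 5.6 mm wide (y), 36 mm deep, its long edges sloped to 9.6 mm wide at the face; z up; the axes turn with the lock. The key fits either way round. Two sticky pins inside, 13 and 20 mm down, stop the blade
- lock_box: the grey control box, 130 x 110 mm, 60 mm tall, fixed, the lock in the middle of its top; origin at the centre of its underside. The upper pin stops a straight push; with the tip pressed on it lightly (5 to 10 N), rocking the key 20 to 30 degrees clockwise and back lets it slip past (harder pressing only jams it). The lower pin yields to about 8 N or a rock. Over 60 N between key and lock counts as forcing
- lock_plug (a joint): turn of the lock plug in rad: 0 at rest, grows clockwise seen from above, stop at 1.57 (a quarter turn); beyond 1.2 it counts as turned. With the key home it may rest at up to 0.15. A spring turns it back (0.012 N m at rest, 0.06 N m at the stop). The blade has about 11 degrees of play in the slot, so the key must turn that much more than the plug
- blue_key_head (a point): centre of the head of the blue key, to be left alone: same shape as the red key, in the other slot of the black key block, 70 mm from the red one along the keys' x
- key_block: the black key block, 120 x 60 mm, 36 mm tall, fixed; origin at the centre of its underside; the two key slots, 13 x 7 mm, 32 mm deep, lie along its x, 35 mm either side of the middle
- mushroom_tray_mid (a point): middle of a white tray of mushrooms (150 x 110 mm, 43 mm tall, this point 20 mm up), to be left alone
- label_roll_mid (a point): middle of an upright white label roll (64 mm across, 45 mm tall, this point at mid height), to be left alone
Things that resemble listed ones, but are neither listed nor needed, are in the scene too. What is meant by the red_key is not orange, pink or yellow, and is the larger of those in its own colour.

How it is judged:
On the way, in this order (a step that is already met when the one before it is completed fails the run):
1. the red key is lifted out of the key block in the gripper (contact force between the fingers and red_key above 2 N and height (world z) of red_key_shoulder above 0.068 m and contact force between red_key and key_block below 0.1 N), for 0.1 s.
2. the red key is fully home in the lock, the lock not yet turned (z of red_key_shoulder in the frame of lock_mouth between -0.004 and 0.003 m and horizontal distance between red_key_shoulder and lock_mouth below 0.003 m and angle between red_key_shoulder's own z axis and vertical below 0.12 rad and value of joint lock_plug below 0.4 rad), for 0.1 s.
3. the lock is turned a quarter clockwise and held, the key in the gripper (z of red_key_shoulder in the frame of lock_mouth between -0.004 and 0.003 m and horizontal distance between red_key_shoulder and lock_mouth below 0.003 m and angle between red_key_shoulder's own z axis and vertical below 0.12 rad and contact force between the fingers and red_key above 2 N and value of joint lock_plug above 1.2 rad), for 0.5 s.
At the end, for the whole second after the job is handed in: The red key is fully home (shoulder within 3 mm of the lock face, upright), gripped by the fingers, and the lock is held still, turned clockwise beyond 1.2 rad; the robot touches neither lock nor box; the blue key, tray and label roll are within 20 mm of their start (all of step 3 and velocity of joint lock_plug below 0.1 rad/s and contact force between each of the arm, the fingers and lock_box below 1 N and distance of each of blue_key_head, mushroom_tray_mid, label_roll_mid from where it was at the start of the episode below 0.02 m); the arm keeps its last pose, push and grip.
It fails at once if the key is forced: over 60 N of contact force between key and lock (contact force between red_key and lock_box above 60 N).
It fails at once if the lock is turned far (over 0.6 rad, 35 degrees) while the key is not fully home (value of joint lock_plug above 0.6 rad and z of red_key_shoulder in the frame of lock_mouth above 0.005 m).
It fails at once if the blue key is disturbed (moved over 20 mm) (distance of blue_key_head from where it was at the start of the episode above 0.02 m).
It fails at once if the mushroom tray is disturbed (moved over 20 mm) (distance of mushroom_tray_mid from where it was at the start of the episode above 0.02 m).
It fails at once if the label roll is disturbed (moved over 20 mm) (distance of label_roll_mid from where it was at the start of the episode above 0.02 m).
It also fails if it takes over 64 s, if anything falls off the work surface, if the arm or the gripper's body presses on something with over 40 N, if the wrist force passes 120 N, or if a joint passes its speed limit or range.

## Working session

There is one attempt and no reset: what is moved stays moved. The work goes in short steps, Python scripts to look and compute and a tool call to move; the robot and the scene stay as the last step left them, time stands still between calls to the robot, and variables do not carry over. Pictures are saved under pics/ and viewed, and the job is handed in when it is done.

Besides the shell and the picture viewer there is one more tool, called after "Call:" as name(argument=value, ...) on one line, values as JSON. servo_tool: Moves the arm, as the interface text tells. Its arguments: {"type":"object","properties":{"motion":{"type":"array"},"grip_force":{"type":"number"}},"required":["motion"]}

```bash
ls; mkdir -p pics; python3 - <<'E'
from station import env
import cv2,numpy as np
print(env.get_state())
for n in ["scene","top","wrist"]:
    im=env.capture(n); cv2.imwrite(f"pics/{n}0.png",im[:,:,::-1]); print(n,env.camera_model(n))
print(env.tip_extent)
E
```

```text
pics
{'time_s': 0.0, 'joint_positions': array([ 1.60769309e+00,  4.08105942e-02,  8.37714157e-02, -4.62479849e-04,
       -1.61550931e+00, -3.33689169e-01]), 'joint_velocities': array([-8.33314338e-04,  5.91960501e-04, -1.11871651e-03,  1.07607517e-04,
        9.65484828e-04, -3.57987245e-05]), 'tau': array([-2.14163410e-04, -3.68201780e+01,  3.47415519e+01,  6.93223402e+00,
       -5.39078828e-03, -7.19682703e-06]), 'tool_pos': array([0.17529543, 0.57341735, 0.20605816]), 'tcp_rot': array([ 3.10528217e+00, -4.64192554e-01, -2.06155327e-04]), 'contact_force': array([ 0.51011105,  0.23700352, -0.78294287]), 'moment': array([-0.00586089,  0.0177274 ,  0.00210802]), 'width': 1.0006891116675534}
scene {'fx': 432.2932371944, 'fy': 432.2932371944, 'cx': 284.41711695608444, 'cy': 207.9591688657928, 'rvec': array([ 1.20145843,  2.12063907, -1.08563812]), 'tvec': array([ 0.28739434, -0.23564194,  1.45313491])}
top {'fx': 455.83262845867085, 'fy': 455.83262845867085, 'cx': 274.0164084272317, 'cy': 214.09596193600197, 'rvec': array([ 2.12030864, -2.07753366,  0.23125396]), 'tvec': array([0.01455691, 0.5952258 , 0.79735937])}
wrist {'fx': 325.19226210127806, 'fy': 325.19226210127806, 'cx': 279.80333339130874, 'cy': 208.94341790547674, 'hand_eye': array([[-3.86405436e-04, -9.55449166e-01, -2.95155453e-01,
         7.58717656e-02],
       [ 9.99999145e-01, -3.76479733e-07, -1.30793924e-03,
         1.19052066e-05],
       [ 1.24955833e-03, -2.95155706e-01,  9.55448349e-01,
        -1.67132725e-01],
       [ 0.00000000e+00,  0.00000000e+00,  0.00000000e+00,
         1.00000000e+00]])}
0.008
```

View pics/scene0.png

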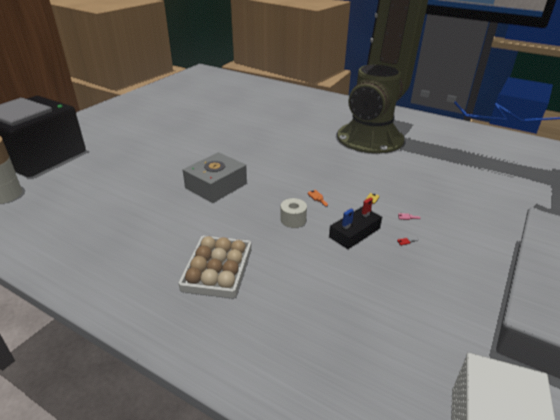

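View pics/top0.png

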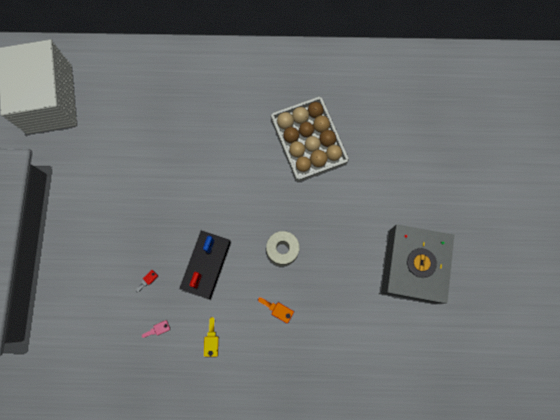

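View pics/wrist0.png

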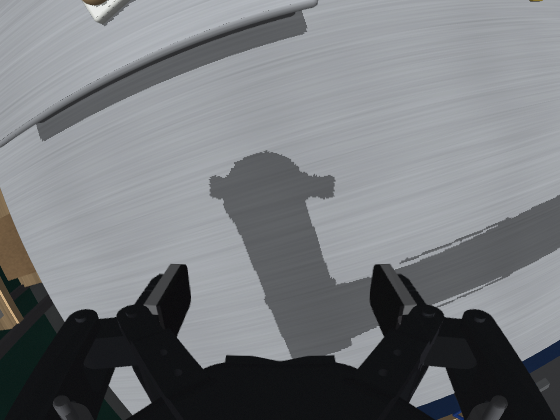

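The top view shows these key candidates:
- red upright in the block (195,280)
- small red lying loose (150,277)
- orange (283,312), pink (162,328) and yellow (211,345), all lying loose
- blue in the block (208,243)

The red one in the block fits: it is larger, red and upright in the black block. I'll enlarge crops and measure.

```bash
cat > h.py <<'E'
import numpy as np,cv2
from scipy.spatial.transform import Rotation as R
from station import env
def ray(name,px,T=None):
    m=env.camera_model(name); px=np.asarray(px,float)
    if name!="wrist":
        d=np.array([(px[0]-m['cx'])/m['fx'],(px[1]-m['cy'])/m['fy'],1.])
        Rm=R.from_rotvec(m['rvec']).as_matrix(); return -Rm.T@m['tvec'],Rm.T@d/np.linalg.norm(d)
    u=np.array([(px[0]-m['cx'])/m['fx'],(px[1]-m['cy'])/m['fy']]);r=np.linalg.norm(u)
    d=np.array([*(u/r*np.sin(r)),np.cos(r)]) if r>1e-9 else np.array([0,0,1.])
    H=T@m['hand_eye']; return H[:3,3],H[:3,:3]@d
def plane(name,px,z,T=None):
    o,d=ray(name,px,T); return o+d*(z-o[2])/d[2]
def pose(s=None):
    s=s or env.get_state();T=np.eye(4);T[:3,:3]=R.from_rotvec(s['tcp_rot']).as_matrix();T[:3,3]=s['tool_pos'];return T
def proj(name,P,T=None):
    m=env.camera_model(name);P=np.atleast_2d(P).astype(float)
    if name!="wrist":
        return cv2.projectPoints(P,m['rvec'],m['tvec'],np.array([[m['fx'],0,m['cx']],[0,m['fy'],m['cy']],[0,0,1]]),None)[0][:,0]
    H=np.linalg.inv(T@m['hand_eye']);c=(H[:3,:3]@P.T).T+H[:3,3]
    rr=np.linalg.norm(c[:,:2],axis=1);th=np.arctan2(rr,c[:,2])
    return np.c_[m['cx']+m['fx']*th*c[:,0]/rr,m['cy']+m['fy']*th*c[:,1]/rr]
E
python3 - <<'E'
from h import *
t=cv2.imread('pics/top0.png');s=cv2.imread('pics/scene0.png')
a=cv2.resize(t[215:365,130:300],None,fx=4.4,fy=3.9,interpolation=cv2.INTER_CUBIC)
b=cv2.resize(t[215:315,370:470],(390,390),interpolation=cv2.INTER_CUBIC);c=cv2.resize(s[180:250,300:400],(390,273),interpolation=cv2.INTER_CUBIC)
cv2.imwrite('pics/c1.png',a);o=np.zeros((390,790,3),np.uint8);o[:,:390]=b;o[:273,400:]=c;cv2.imwrite('pics/c2.png',o)
for n,im in(('top',t),('scene',s)):
  hsv=cv2.cvtColor(im,cv2.COLOR_BGR2HSV);H,S,V=cv2.split(hsv)
  for nm,m in(('red',((H<6)|(H>172))&(S>170)&(V>60)),('blue',(H>105)&(H<128)&(S>120)&(V>60)),('gold',(H>10)&(H<28)&(S>120)&(V>80))):
    k,l,st,ce=cv2.connectedComponentsWithStats(m.astype(np.uint8))
    print(n,nm,[(tuple(st[i][:5]),ce[i].round(1)) for i in range(1,k) if st[i][4]>25][:14])
p=lambda px,z:plane('top',px,z).round(4)
print('red',p((195,280),.1),'blue',p((208,243),.1),'lock',p((422,262),.064),'cam',ray('top',(0,0))[0])
E
```

```text
top red [((np.int32(143), np.int32(270), np.int32(15), np.int32(14), np.int32(113)), array([150.1, 276.9])), ((np.int32(190), np.int32(272), np.int32(9), np.int32(15), np.int32(89)), array([193.9, 279.1]))]
top blue [((np.int32(203), np.int32(235), np.int32(9), np.int32(16), np.int32(87)), array([207. , 242.6]))]
top gold [((np.int32(309), np.int32(102), np.int32(13), np.int32(12), np.int32(120)), array([315.3, 107.6])), ((np.int32(314), np.int32(115), np.int32(21), np.int32(28), np.int32(298)), array([324.2, 129.1])), ((np.int32(300), np.int32(122), np.int32(13), np.int32(12), np.int32(113)), array([306.1, 127.5])), ((np.int32(285), np.int32(127), np.int32(13), np.int32(12), np.int32(125)), array([290.8, 132.8])), ((np.int32(297), np.int32(150), np.int32(30), np.int32(20), np.int32(311)), array([311.9, 159.8])), ((np.int32(414), np.int32(254), np.int32(17), np.int32(17), np.int32(216)), array([421.8, 262.3])), ((np.int32(258), np.int32(297), np.int32(36), np.int32(26), np.int32(339)), array([277.4, 309.6])), ((np.int32(204), np.int32(317), np.int32(15), np.int32(40), np.int32(263)),
[... 476 characters left out ...]
int32(64), np.int32(45), np.int32(1094)), array([536. ,  30.2])), ((np.int32(396), np.int32(15), np.int32(157), np.int32(118), np.int32(3102)), array([503.4, 102.7])), ((np.int32(478), np.int32(66), np.int32(20), np.int32(35), np.int32(291)), array([487.2,  84.6])), ((np.int32(342), np.int32(209), np.int32(12), np.int32(17), np.int32(122)), array([347.5, 217.4]))]
scene gold [((np.int32(309), np.int32(191), np.int32(18), np.int32(14), np.int32(84)), array([317. , 196.2])), ((np.int32(367), np.int32(194), np.int32(12), np.int32(9), np.int32(60)), array([373. , 197.4]))]
red [0.4651 0.1635 0.1   ] blue [0.5316 0.144  0.1   ] lock [ 0.5098 -0.2501  0.064 ] cam [0.40117103 0.01916483 0.91048456]
```

View pics/c1.png

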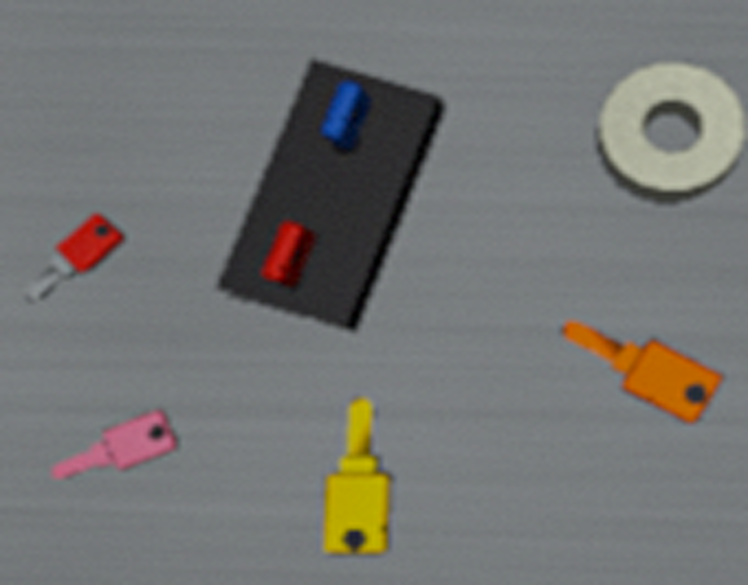

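View pics/c2.png

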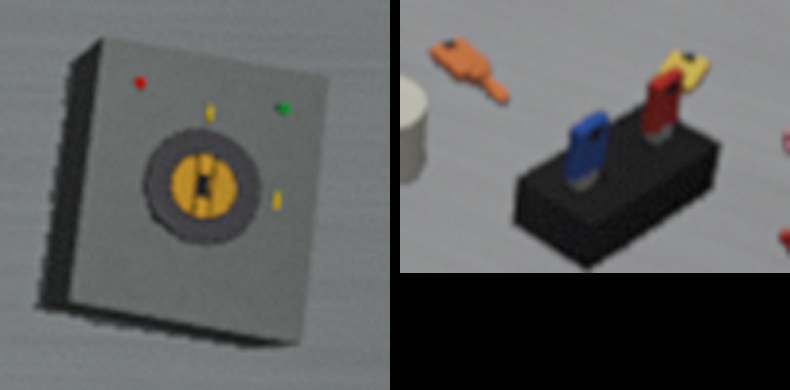

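The enlarged crop confirms the red key in the black block: head centre about (194,279) in the top view, with a full-size head like the blue one. The loose red key at (150,277) is smaller. The red–blue spacing measures about 69 mm against the 70 mm given. Next I'll move above it for a wrist view.

Call:
servo_tool(motion=[[0,0,0,7.2,-10.2,0,1],[0,0,0,14.5,-20.5,0,1],[0,0,0,21.7,-30.7,0,1],[0,0,0,29,-41,0,1],[0,0,0,29,-41,0,1],[0,0,0,29,-41,0,1],[0,0,0,29,-41,0,1],[0,0,0,29,-41,0,1],[0,0,0,29,-41,0,1],[0,0,0,29,-41,0,1],[0,0,0,29,-41,0,1],[0,0,0,29,-41,0,1],[0,0,0,29,-41,0,1],[0,0,0,29,-41,0,1],[0,0,0,29,-41,0,1]])

```text
time_s: 1.65
tool_pos: [0.465, 0.1649, 0.2071]
tcp_rot: [-3.107, 0.461, -0.0]
contact_force: [0.1, -0.2, 0.3]
width: 1.0
```

```bash
python3 - <<'E'
from h import *
s=env.get_state();print(s['time_s'],s['tool_pos'],s['tcp_rot'],s['joint_positions'],s['joint_velocities'].round(3))
im=env.capture('wrist')[:,:,::-1];cv2.imwrite('pics/w1.png',im);np.save('T1.npy',pose(s))
E
```

```text
1.65 [0.46497393 0.16486548 0.20714061] [-3.10741899e+00  4.61064051e-01 -2.12388492e-04] [ 7.50418604e-01 -2.46953097e-01 -1.80762150e-01  9.35214624e-06
 -1.63678207e+00  5.25777206e-01] [-0.004  0.     0.002  0.003 -0.     0.001]
```

View pics/w1.png

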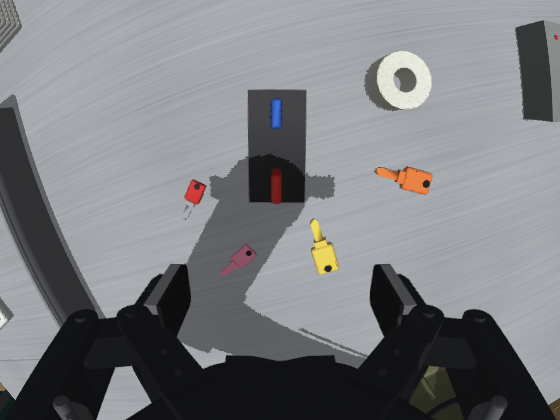

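The wrist view shows the block from (248,90) to (305,202). The blue head is at (276,114) and the red head at (277,186), with its long axis nearly along tool x. Next come the refined numbers.

```bash
python3 - <<'E'
from h import *
T=np.load('T1.npy')
im=cv2.imread('pics/w1.png');hsv=cv2.cvtColor(im,cv2.COLOR_BGR2HSV);H,S,V=cv2.split(hsv)
cv2.imwrite('pics/w1c.png',cv2.resize(im[80:210,235:320],None,fx=4.6,fy=4.6,interpolation=cv2.INTER_CUBIC))
for nm,m in(('red',((H<6)|(H>172))&(S>150)),('blue',(H>105)&(H<128)&(S>120))):
  m=m.astype(np.uint8);m[:, :240]=0;m[:,315:]=0;m[215:]=0
  y,x=np.nonzero(m);print(nm,len(x),x.min(),x.max(),y.min(),y.max())
  c,_=cv2.findContours(m,cv2.RETR_EXTERNAL,cv2.CHAIN_APPROX_NONE);c=max(c,key=cv2.contourArea);print(cv2.minAreaRect(c))
  # side columns at bottom rows
  for r in range(y.min(),y.max()+1,4): print(r,x[y==r].min(),x[y==r].max(),end=' ; ')
  print()
m=((V<62)).astype(np.uint8);
for r in range(84,212,8): 
  xs=np.nonzero(V[r,235:320]<75)[0]+235;print(r,xs.min() if len(xs) else None,xs.max() if len(xs) else None,end=' ; ')
E
```

```text
red 360 271 281 169 202
((276.0, 185.5), (33.0, 10.0), 90.0)
169 273 279 ; 173 271 281 ; 177 271 281 ; 181 271 281 ; 185 271 281 ; 189 271 280 ; 193 271 281 ; 197 271 281 ; 201 271 281 ; 
blue 322 271 281 99 128
((276.0, 113.5), (29.0, 10.0), 90.0)
99 272 280 ; 103 271 281 ; 107 271 281 ; 111 271 281 ; 115 271 281 ; 119 271 281 ; 123 271 281 ; 127 272 280 ; 
84 None None ; 92 248 305 ; 100 248 305 ; 108 249 305 ; 116 249 304 ; 124 249 304 ; 132 248 304 ; 140 249 304 ; 148 249 304 ; 156 249 304 ; 164 248 304 ; 172 249 304 ; 180 249 304 ; 188 249 304 ; 196 249 304 ; 204 None None ;
```

View pics/w1c.png

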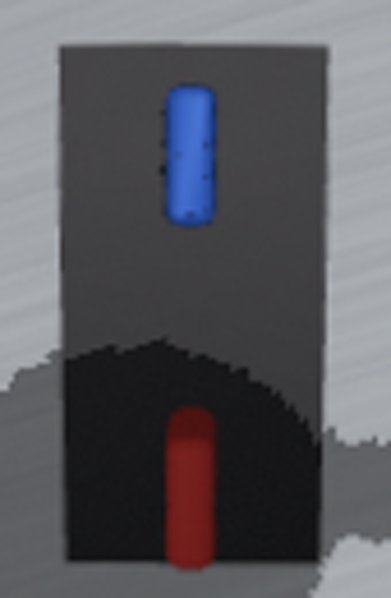

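```bash
python3 - <<'E'
from h import *
T=np.load('T1.npy')
for n,px,z in(('red top end a',(276.3,176.5),.082),('red top end b',(276.3,202.5),.082),('red bottom end',(276.3,169.),.044),('blue a',(276.3,98.5),.082),('blue b',(276.3,128.5),.082),
 ('B1',(247.7,90),.036),('B2',(305.8,91),.036),('B3',(304.8,202),.036),('B4',(248.7,202),.036)):
  P=plane('wrist',px,z,T);t=np.linalg.inv(T)@[*P,1];print(n,P.round(4),'tool',t[:3].round(4))
# top cam: red top-face centre
t=cv2.imread('pics/top0.png');cv2.imwrite('pics/c3.png',cv2.resize(t[264:294,182:208],None,fx=18,fy=18,interpolation=cv2.INTER_NEAREST))
o1,d1=ray('top',(193.9,279.1));o2,d2=ray('scene',(366.5,205.5))
A=np.c_[d1,-d2];q=np.linalg.lstsq(A,o2-o1,rcond=None)[0];print('2view head',o1+d1*q[0],o2+d2*q[1])
o1,d1=ray('top',(207,242.6));o2,d2=ray('scene',(347.5,217.4))
A=np.c_[d1,-d2];q=np.linalg.lstsq(A,o2-o1,rcond=None)[0];print('2view blue',o1+d1*q[0],o2+d2*q[1])
E
```

```text
red top end a [0.482  0.1635 0.082 ] tool [ 0.0167 -0.0036  0.1251]
red top end b [0.4583 0.1707 0.082 ] tool [-0.0081 -0.0037  0.1251]
red bottom end [0.4823 0.1638 0.044 ] tool [ 0.0169 -0.004   0.1631]
blue a [0.5498 0.1427 0.082 ] tool [ 0.0876 -0.0034  0.1252]
blue b [0.524  0.1506 0.082 ] tool [ 0.0606 -0.0035  0.1251]
B1 [0.5691 0.168  0.036 ] tool [ 0.0987 -0.0332  0.1712]
B2 [0.5507 0.1116 0.036 ] tool [0.0975 0.0262 0.1711]
B3 [0.4374 0.1454 0.036 ] tool [-0.0207  0.0266  0.1711]
B4 [0.4551 0.2036 0.036 ] tool [-0.0207 -0.0342  0.1711]
2view head [0.46949278 0.17188995 0.06482477] [0.47178626 0.16624466 0.06399053]
2view blue [0.53798899 0.15134888 0.06502501] [0.53962337 0.14747537 0.06468389]
```

The head centre is at tool offset (+4.0, −3.65) mm, i.e. world (0.470, 0.167). This agrees with the block centre, the blue key minus 70 mm, and two-view triangulation. The tool yaw already matches the key to about 0.2°. Now I'll descend over the key.

Call:
servo_tool(motion=[[0,0,0,0.5,0.23,-2,1],[0,0,0,0.5,0.23,-5,1],[0,0,0,0.5,0.23,-8,1],[0,0,0,0.5,0.23,-11,1],[0,0,0,0.5,0.23,-13,1],[0,0,0,0.5,0.23,-14.5,1],[0,0,0,0.5,0.23,-15.2,1],[0,0,0,0.5,0.23,-15.2,1],[0,0,0,0.5,0.23,-15.2,1]])

```text
time_s: 2.6
tool_pos: [0.471, 0.1665, 0.0562]
tcp_rot: [-3.106, 0.464, -0.002]
contact_force: [0.2, -0.4, 0.6]
width: 0.999
```

```bash
python3 - <<'E'
from h import *
s=env.get_state();print(s['time_s'],s['tool_pos'],s['tcp_rot'],s['contact_force'])
im=env.capture('wrist')[:,:,::-1];cv2.imwrite('pics/w2.png',im);np.save('T2.npy',pose(s))
E
```

```text
2.6 [0.47101268 0.16646062 0.0562314 ] [-3.10640995e+00  4.63843777e-01 -2.17258464e-03] [ 0.23989053 -0.37910652  0.56004865]
```

View pics/w2.png

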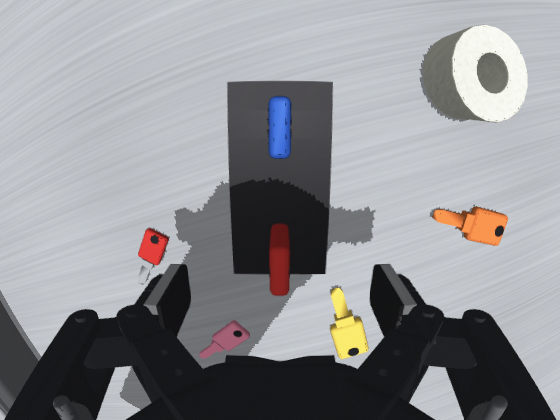

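The key is centred between the jaws (column 279.5 against a principal point of 279.8). I'll close the gripper.

Call:
servo_tool(motion=[[0,0,0,0,0,0,-1],[0,0,0,0,0,0,-1],[0,0,0,0,0,0,-1],[0,0,0,0,0,0,-1],[0,0,0,0,0,0,-1],[0,0,0,0,0,0,-1],[0,0,0,0,0,0,-1],[0,0,0,0,0,0,-1]], grip_force=60)

```text
time_s: 3.45
tool_pos: [0.4706, 0.1661, 0.0553]
tcp_rot: [-3.107, 0.464, -0.001]
contact_force: [0.2, -0.1, 1.0]
width: 0.079
```

```bash
python3 - <<'E'
from h import *
s=env.get_state();print(s['time_s'],s['tool_pos'],s['tcp_rot'],s['contact_force'],s['moment'],s['width'])
E
```

```text
3.45 [0.47057738 0.16609472 0.05527058] [-3.10703532e+00  4.64371703e-01 -5.44622006e-04] [ 0.18818024 -0.06950842  1.01695929] [-0.00753873  0.01524095  0.00676332] 0.07869609357863164
```

Call:
servo_tool(motion=[[0,0,0,0,0,0.5,-1],[0,0,0,0,0,1.5,-1],[0,0,0,0,0,3,-1],[0,0,0,0,0,5,-1],[0,0,0,0,0,7.5,-1],[0,0,0,0,0,10,-1],[0,0,0,0,0,12,-1],[0,0,0,0,0,12,-1],[0,0,0,0,0,12,-1]])

```text
time_s: 4.35
tool_pos: [0.4706, 0.1663, 0.1761]
tcp_rot: [-3.106, 0.464, -0.001]
contact_force: [0.3, -0.4, -2.0]
width: 0.079
```

```bash
python3 - <<'E'
from h import *
s=env.get_state();print(s['time_s'],s['tool_pos'],s['tcp_rot'],s['contact_force'],s['moment'],s['width'])
im=env.capture('wrist')[:,:,::-1];cv2.imwrite('pics/w3.png',im)
E
```

```text
4.35 [0.47057057 0.16631223 0.17607168] [-3.10571299e+00  4.64246915e-01 -1.31487421e-03] [ 0.28898681 -0.39089424 -2.03302368] [-0.0005582   0.04272325  0.03636477] 0.07858117193018466
```

View pics/w3.png

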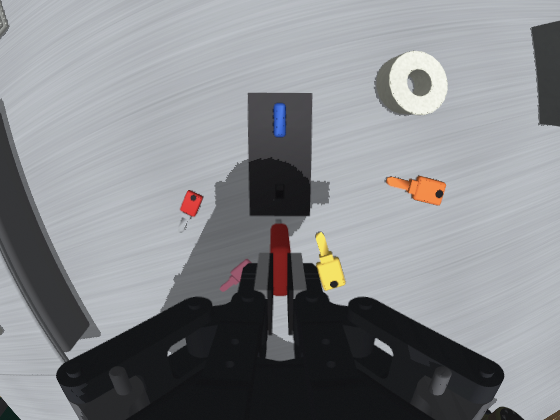

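The key is held and clear of the block; its dark slot shows at (280,190). I'll carry it to just short of the lock for a look.

Call:
servo_tool(motion=[[0,0,0,-0.2,-3,0,-1],[0,0,0,-0.4,-7,0,-1],[0,0,0,-0.6,-12,0,-1],[0,0,0,-0.8,-17,0,-1],[0,0,0,-1,-22,0,-1],[0,0,0,-1,-27,0,-1],[0,0,0,-1,-32,0,-1],[0,0,0,-1,-36,0,-1],[0,0,0,-1,-39,0,-1],[0,0,0,-1,-40.5,0,-1],[0,0,0,-1,-40.5,0,-1],[0,0,0,-1,-40.5,0,-1],[0,0,0,-1,-40.5,0,-1]])

```text
time_s: 5.7
tool_pos: [0.4604, -0.2382, 0.1747]
tcp_rot: [-3.107, 0.463, 0.001]
contact_force: [0.3, 0.2, -0.4]
width: 0.08
```

```bash
python3 - <<'E'
from h import *
s=env.get_state();print(s['time_s'],s['tool_pos'],s['tcp_rot'],s['joint_positions'],s['joint_velocities'].round(3),s['contact_force'])
im=env.capture('wrist')[:,:,::-1];cv2.imwrite('pics/w4.png',im);np.save('T4.npy',pose(s))
E
```

```text
5.7 [ 0.46038371 -0.23823639  0.17472654] [-3.10711762e+00  4.63268831e-01  8.88074710e-04] [-8.88609390e-02 -1.79714743e-01 -1.82618813e-01 -1.61429229e-04
 -1.56844908e+00  1.36363993e+00] [ 0.007 -0.007  0.002  0.003  0.001  0.003] [ 0.29436573  0.24277167 -0.38962401]
```

View pics/w4.png

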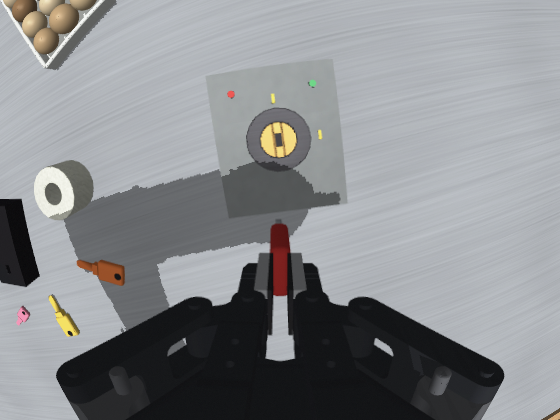

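```bash
python3 - <<'E'
from h import *
im=cv2.imread('pics/w4.png')
cv2.imwrite('pics/w4c.png',cv2.resize(im[100:180,240:320],(600,600),interpolation=cv2.INTER_CUBIC))
hsv=cv2.cvtColor(im,cv2.COLOR_BGR2HSV);H,S,V=cv2.split(hsv)
m=((H>12)&(H<32)&(S>70)&(V>90)).astype(np.uint8);w=np.zeros_like(m);w[115:165,255:302]=1;m*=w
m=cv2.morphologyEx(m,cv2.MORPH_CLOSE,np.ones((9,9)));c=max(cv2.findContours(m,0,1)[0],key=cv2.contourArea);print(cv2.fitEllipse(c),cv2.minAreaRect(c))
E
```

```text
((278.0736083984375, 139.30819702148438), (34.80656051635742, 35.7705078125), 84.75778198242188) ((278.0, 139.5), (35.0, 36.0), 90.0)
```

View pics/w4c.png

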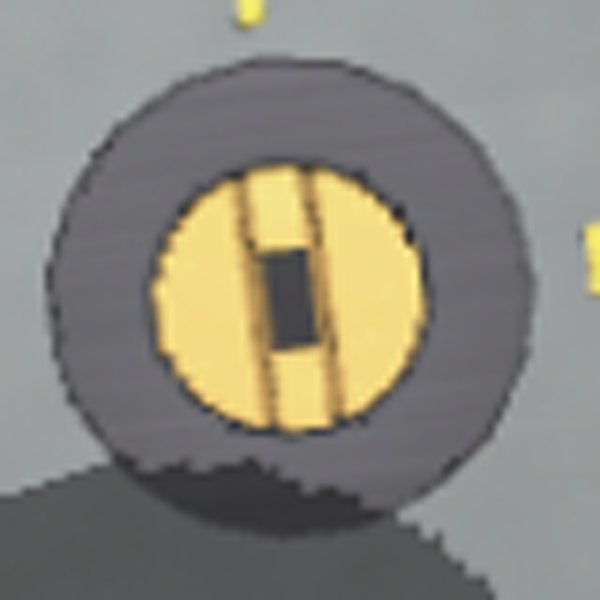

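The crop shows the brass face centred at about (278.1,139.3) with the dark slot at its centre. Its grooves tilt slightly from tool x.

```bash
python3 - <<'E'
from h import *
T=np.load('T4.npy');f=lambda x,y:(240+(x+.5)/7.5-.5,100+(y+.5)/7.5-.5)
P=plane('wrist',(278.07,139.3),.064,T);print('lock',P,'tool',(np.linalg.inv(T)@[*P,1])[:3], 'top cam',plane('top',(421.8,262.3),.064))
for a,b in(((240,178),(268,420)),((308,172),(340,415))):
  A=plane('wrist',f(*b),.064,T);B=plane('wrist',f(*a),.064,T);d=B-A;print('groove yaw',np.degrees(np.arctan2(d[1],d[0])),np.linalg.norm(d))
C=[plane('wrist',p,.06,T) for p in((206,75),(333,58),(348,204),(227,218))]
for i in range(4):
  d=C[(i+1)%4]-C[i];print('edge',np.degrees(np.arctan2(d[1],d[0])),np.linalg.norm(d))
print('boxc',np.mean(C,0));v=T[:3,0];print('tool yaw',np.degrees(np.arctan2(v[1],v[0])),'tilt',T[:3,2])
# held key: red visible
im=cv2.imread('pics/w4.png');cv2.imwrite('pics/w4k.png',cv2.resize(im[205:305,240:320],(600,750)[::1],interpolation=cv2.INTER_CUBIC)[:600])
E
```

```text
lock [ 0.51066235 -0.25166319  0.064     ] tool [ 0.05207259 -0.00181933  0.11069653] top cam [ 0.50921944 -0.24969221  0.064     ]
groove yaw -10.630179455517846 0.027980813889261633
groove yaw -9.483034224854277 0.028136710271682342
edge -99.58074054742364 0.10998726946182054
edge 170.46629839223849 0.13135742485156174
edge 79.95768959040214 0.11207550278930559
edge -10.448866911894713 0.13046949560059354
boxc [ 0.51025971 -0.25190866  0.06      ]
tool yaw -16.960567393691335 tilt [-5.40297290e-04  2.10206325e-04 -9.99999832e-01]
```

View pics/w4k.png

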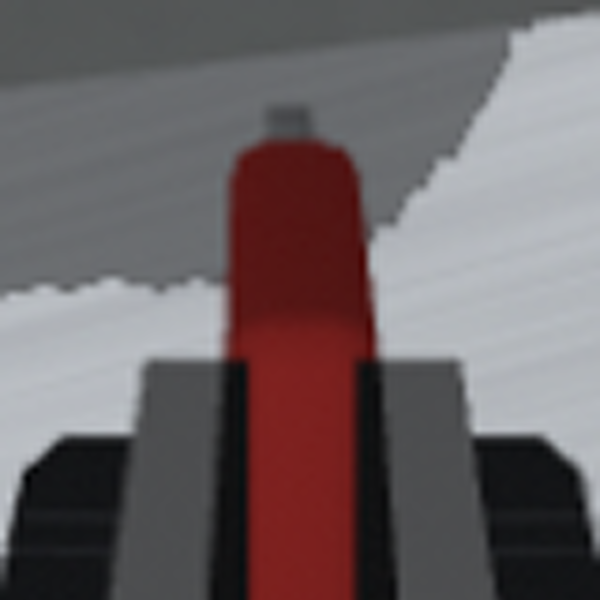

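```bash
python3 - <<'E'
from h import *
g=lambda x,y:(240+(x+.5)/7.5-.5,205+(y+.5)/7.5-.5)
I=np.eye(4)
for n,p,z in(('top L',g(245,500),-.0267),('top R',g(358,500),-.0267),('top front edge',g(301,323),-.0267),('headbot L',g(232,180),.0113),('headbot R',g(358,180),.0113),('headbot front',g(293,141),.0113),('tip L',g(265,107),.0473),('tip R',g(312,107),.0473),('tip front',g(288,104),.0473)):
  print(n,np.round(1000*plane('wrist',p,z,I),2))
E
```

```text
top L [  0.75  -3.88 -26.7 ]
top R [  0.75   3.46 -26.7 ]
top front edge [ 13.4   -0.24 -26.7 ]
headbot L [ 8.71 -5.69 11.3 ]
headbot R [ 8.72  4.16 11.3 ]
headbot front [11.96 -0.92 11.3 ]
tip L [ 2.42 -3.7  47.3 ]
tip R [ 2.42  0.67 47.3 ]
tip front [ 2.71 -1.56 47.3 ]
```

The lock's slot yaw is about −10.0° (box edges and grooves agree) and its mouth is at (0.511,−0.252). The held blade tip appears at tool offset (−0.8,−1.5) mm. I'll turn +7°, hover the tip about 10 mm above the mouth, and look again.

Call:
servo_tool(motion=[[0,0,0.04,1.5,-0.5,0,-1],[0,0,0.08,3.5,-1,0,-1],[0,0,0.122,5.1,-1.5,0,-1],[0,0,0.122,5.1,-1.5,-2,-1],[0,0,0.122,5.1,-1.5,-4,-1],[0,0,0.122,5.1,-1.5,-5.3,-1],[0,0,0.122,5.1,-1.5,-5.3,-1],[0,0,0.122,5.1,-1.5,-5.3,-1],[0,0,0.122,5.1,-1.5,-5.3,-1],[0,0,0.122,5.1,-1.5,-5.3,-1]])

```text
time_s: 6.75
tool_pos: [0.5119, -0.254, 0.1233]
tcp_rot: [3.129, -0.274, 0.003]
contact_force: [-0.3, -0.9, -0.9]
width: 0.075
```

```bash
python3 - <<'E'
from h import *
s=env.get_state();print(s['time_s'],s['tool_pos'],s['tcp_rot'],s['contact_force'],s['moment'])
T=pose(s);v=T[:3,0];print('yaw',np.degrees(np.arctan2(v[1],v[0])),T[:3,2])
im=env.capture('wrist')[:,:,::-1];cv2.imwrite('pics/w5.png',im);np.save('T5.npy',T)
cv2.imwrite('pics/w5c.png',cv2.resize(im[170:260,235:325],(600,600),interpolation=cv2.INTER_CUBIC))
sc=env.capture('scene')[:,:,::-1];cv2.imwrite('pics/s5c.png',cv2.resize(sc[100:220,160:280],(600,600),interpolation=cv2.INTER_CUBIC))
E
```

```text
6.75 [ 0.51194732 -0.25403924  0.12333575] [ 3.12922884e+00 -2.73976260e-01  3.02637848e-03] [-0.26708455 -0.93940486 -0.88217775] [-0.03217918 -0.01523581 -0.00112149]
yaw -10.007408901484421 [ 1.88540938e-03 -5.57981531e-04 -9.99998067e-01]
```

View pics/w5c.png

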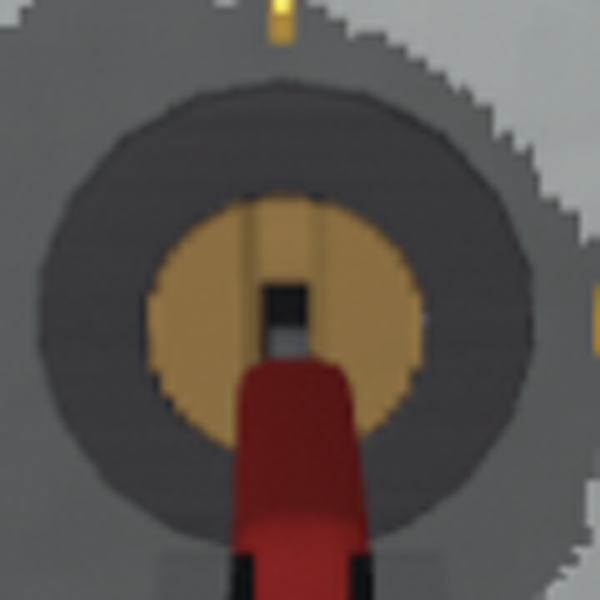

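View pics/s5c.png

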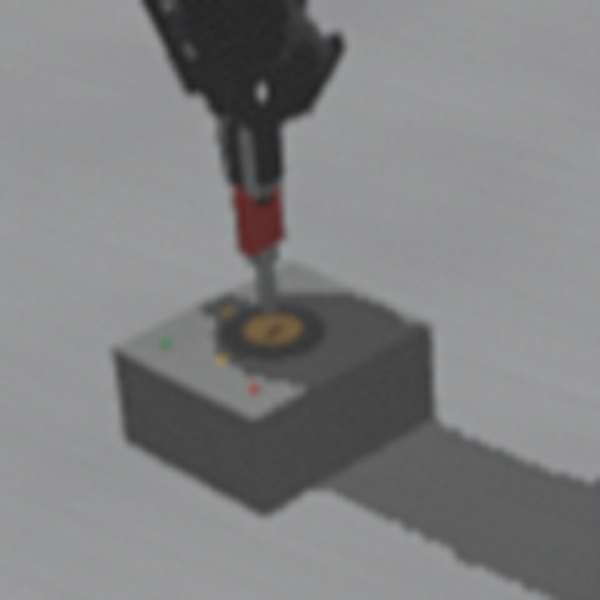

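```bash
python3 - <<'E'
from h import *
k=600/90
g=lambda x,y:(235+(x+.5)/k-.5,170+(y+.5)/k-.5)
T=np.load('T5.npy');I=np.eye(4)
im=cv2.imread('pics/w5.png')
def tl(p,z):
  P=plane('wrist',p,z,T);return (1000*(np.linalg.inv(T)@[*P,1])[:3]).round(2)
for n,p in(('brass L',(148,322)),('brass R',(425,322)),('brass T',(286,195)),('slot T',(285,283)),('slot L',(262,305)),('slot R',(308,305)),('gr L',(240,260)),('gr R',(322,260))): print(n,tl(g(*p),.064))
for n,p in (('outer L',(38,317)),('outer R',(533,317)),('outer T',(286,80))): print(n,tl(g(*p),.062))
for n,p,z in(('tip L',(268,335),.0473),('tip R',(310,335),.0473),('tip F',(289,326),.0473)): print(n,(1000*plane('wrist',g(*p),z,I)).round(2))
E
```

```text
brass L [ -0.94 -17.2   59.33]
brass R [-0.94 13.4  59.34]
brass T [13.58 -1.91 59.36]
slot T [ 3.58 -2.05 59.34]
slot L [ 1.05 -4.58 59.34]
slot R [ 1.05  0.48 59.34]
gr L [ 6.22 -6.96 59.35]
gr R [ 6.22  2.01 59.35]
outer L [ -1.05 -29.69  61.33]
outer R [-1.04 25.59 61.34]
outer T [25.89 -1.9  61.39]
tip L [ 1.72 -3.73 47.3 ]
tip R [ 1.72  0.67 47.3 ]
tip F [ 2.71 -1.53 47.3 ]
```

Offset from the lock centre is about 0.9 mm in tool x and 0.4 mm in y. I'll correct that and lower the tip a few millimetres into the mouth.

Call:
servo_tool(motion=[[0,0,0,-0.08,0.05,0,-1],[0,0,0,-0.08,0.05,0,-1],[0,0,0,-0.08,0.05,-0.5,-1],[0,0,0,-0.08,0.05,-0.9,-1],[0,0,0,-0.08,0.05,-1.2,-1],[0,0,0,-0.08,0.05,-1.4,-1],[0,0,0,-0.08,0.05,-1.6,-1],[0,0,0,-0.08,0.05,-1.6,-1],[0,0,0,-0.08,0.05,-1.6,-1]])

```text
time_s: 7.75
tool_pos: [0.5107, -0.2535, 0.1061]
tcp_rot: [3.129, -0.274, 0.0]
contact_force: [-0.4, 0.1, -0.1]
width: 0.082
```

```bash
cat > st.py <<'E'
from h import *
s=env.get_state();T=pose(s);v=T[:3,0];print(s['time_s'],s['tool_pos'].round(4),'yaw',np.degrees(np.arctan2(v[1],v[0])).round(2),T[:3,2].round(4),s['contact_force'].round(2),s['moment'].round(3),s['joint_positions'][5].round(2))
E
python3 st.py
```

```text
7.75 [ 0.5107 -0.2535  0.1061] yaw -10.01 [ 1.e-04 -2.e-04 -1.e+00] [-0.41  0.15 -0.09] [-0.038 -0.039 -0.004] 1.5
```

Call:
servo_tool(motion=[[0,0,0,0,0,-0.2,-1],[0,0,0,0,0,-0.4,-1],[0,0,0,0,0,-0.6,-1],[0,0,0,0,0,-0.7,-1],[0,0,0,0,0,-0.7,-1]])

```text
time_s: 8.25
tool_pos: [0.5105, -0.2534, 0.0988]
tcp_rot: [3.13, -0.274, -0.001]
contact_force: [-0.2, 0.8, -0.2]
width: 0.072
```

```bash
python3 st.py
```

```text
8.25 [ 0.5105 -0.2534  0.0988] yaw -10.01 [-3.e-04 -0.e+00 -1.e+00] [-0.23  0.79 -0.16] [-0.03   0.054  0.039] 1.5
```

Call:
servo_tool(motion=[[0,0,0,0,0,-0.05,-1],[0,0,0,0,0,-0.1,-1],[0,0,0,0,0,-0.1,-1]])

```text
time_s: 8.55
tool_pos: [0.5108, -0.2535, 0.0983]
tcp_rot: [3.129, -0.274, 0.001]
contact_force: [-0.4, 0.3, 0.1]
width: 0.076
```

```bash
python3 st.py
```

```text
8.55 [ 0.5108 -0.2535  0.0983] yaw -10.01 [ 3.e-04 -3.e-04 -1.e+00] [-0.38  0.33  0.11] [ 0.032 -0.006  0.005] 1.5
```

Call:
servo_tool(motion=[[0,0,0,0,0,-0.05,-1],[0,0,0,0,0,-0.1,-1],[0,0,0,0,0,-0.1,-1],[0,0,0,0,0,-0.1,-1]])

```text
time_s: 8.95
tool_pos: [0.511, -0.2537, 0.0979]
tcp_rot: [3.129, -0.274, 0.002]
contact_force: [-0.4, 0.7, 4.5]
width: 0.079
```

```bash
python3 st.py
```

```text
8.95 [ 0.511  -0.2537  0.0979] yaw -10.01 [ 1.2e-03 -8.0e-04 -1.0e+00] [-0.44  0.7   4.49] [-0.06   0.09   0.074] 1.5
```

Contact is at the expected depth for the upper pin (tip 13 mm down) with 4.5 N. I'll press a touch more and rock clockwise and back.

Call:
servo_tool(motion=[[0,0,0,0,0,-0.06,-1],[0,0,0,0,0,-0.06,-1],[0,0,-0.1,-0.01,0,-0.06,-1],[0,0,-0.2,-0.02,-0.01,-0.06,-1],[0,0,-0.3,-0.03,-0.01,-0.06,-1],[0,0,-0.4,-0.05,-0.02,-0.06,-1],[0,0,-0.46,-0.05,-0.02,-0.06,-1],[0,0,-0.46,-0.05,-0.02,-0.06,-1]])

```text
time_s: 9.75
tool_pos: [0.5105, -0.2539, 0.0974]
tcp_rot: [2.984, -0.983, 0.002]
contact_force: [-0.5, 0.1, 4.8]
width: 0.08
```

```bash
python3 st.py
```

```text
9.75 [ 0.5105 -0.2539  0.0974] yaw -36.46 [ 1.3e-03 -8.0e-04 -1.0e+00] [-0.5   0.05  4.82] [0.023 0.111 0.056] 1.04
```

Call:
servo_tool(motion=[[0,0,0,0,0,-0.05,-1],[0,0,0.1,0.01,0,-0.05,-1],[0,0,0.2,0.02,0.01,-0.05,-1],[0,0,0.3,0.03,0.01,-0.05,-1],[0,0,0.4,0.05,0.02,-0.05,-1],[0,0,0.46,0.05,0.02,-0.05,-1],[0,0,0.46,0.05,0.02,-0.05,-1]])

```text
time_s: 10.45
tool_pos: [0.5102, -0.2531, 0.0948]
tcp_rot: [-3.129, 0.274, 0.003]
contact_force: [0.1, -0.5, -1.2]
width: 0.08
```

```bash
python3 st.py
```

```text
10.45 [ 0.5102 -0.2531  0.0948] yaw -10.0 [-1.5e-03  8.0e-04 -1.0e+00] [ 0.1  -0.53 -1.18] [-0.055 -0.023  0.045] 1.51
```

The key dropped 2.6 mm and the force fell to zero, so it is past the upper pin. I'll continue down to the lower pin.

Call:
servo_tool(motion=[[0,0,0,0,0,-0.1,-1],[0,0,0,0,0,-0.2,-1],[0,0,0,0,0,-0.3,-1],[0,0,0,0,0,-0.4,-1],[0,0,0,0,0,-0.45,-1],[0,0,0,0,0,-0.5,-1],[0,0,0,0,0,-0.5,-1]])

```text
time_s: 11.15
tool_pos: [0.5107, -0.2535, 0.0911]
tcp_rot: [3.129, -0.274, 0.0]
contact_force: [0.2, 0.5, -0.0]
width: 0.08
```

```bash
python3 st.py
```

```text
11.15 [ 0.5107 -0.2535  0.0911] yaw -10.02 [ 3.e-04 -2.e-04 -1.e+00] [ 0.21  0.48 -0.04] [-0.021 -0.055 -0.005] 1.5
```

Call:
servo_tool(motion=[[0,0,0,0,0,-0.05,-1],[0,0,0,0,0,-0.1,-1],[0,0,0,0,0,-0.15,-1],[0,0,0,0,0,-0.2,-1],[0,0,0,0,0,-0.2,-1]])

```text
time_s: 11.65
tool_pos: [0.5108, -0.2536, 0.0893]
tcp_rot: [3.129, -0.274, 0.001]
contact_force: [-0.4, 0.1, 3.3]
width: 0.079
```

```bash
python3 st.py
```

```text
11.65 [ 0.5108 -0.2536  0.0893] yaw -10.01 [ 6.e-04 -5.e-04 -1.e+00] [-0.38  0.09  3.3 ] [ 0.009  0.071 -0.049] 1.5
```

Call:
servo_tool(motion=[[0,0,0,0,0,-0.05,-1],[0,0,0,0,0,-0.1,-1],[0,0,0,0,0,-0.15,-1],[0,0,0,0,0,-0.15,-1]])

```text
time_s: 12.05
tool_pos: [0.5107, -0.2535, 0.0875]
tcp_rot: [3.129, -0.274, 0.0]
contact_force: [0.4, -0.0, 3.7]
width: 0.077
```

```bash
python3 st.py
```

```text
12.05 [ 0.5107 -0.2535  0.0875] yaw -10.02 [ 2.e-04 -2.e-04 -1.e+00] [ 0.45 -0.03  3.69] [-0.036  0.042 -0.018] 1.5
```

Call:
servo_tool(motion=[[0,0,0,0,0,-0.1,-1],[0,0,0,0,0,-0.2,-1],[0,0,0,0,0,-0.3,-1],[0,0,0,0,0,-0.35,-1],[0,0,0,0,0,-0.35,-1]])

```text
time_s: 12.55
tool_pos: [0.5103, -0.2533, 0.0833]
tcp_rot: [-3.129, 0.274, 0.002]
contact_force: [0.1, 0.4, 1.6]
width: 0.077
```

```bash
python3 st.py
```

```text
12.55 [ 0.5103 -0.2533  0.0833] yaw -10.02 [-1.e-03  4.e-04 -1.e+00] [0.07 0.36 1.58] [ 0.028 -0.013 -0.037] 1.5
```

At the predicted home height (0.0833). A small push should meet the lock face.

Call:
servo_tool(motion=[[0,0,0,0,0,-0.05,-1],[0,0,0,0,0,-0.1,-1],[0,0,0,0,0,-0.15,-1],[0,0,0,0,0,-0.15,-1]])

```text
time_s: 12.95
tool_pos: [0.5108, -0.2536, 0.0832]
tcp_rot: [3.129, -0.274, 0.001]
contact_force: [-0.1, 1.1, 4.5]
width: 0.08
```

```bash
python3 st.py; python3 - <<'E'
from h import *
im=env.capture('wrist')[:,:,::-1];cv2.imwrite('pics/w6.png',cv2.resize(im[150:300,205:355],(600,600),interpolation=cv2.INTER_CUBIC))
sc=env.capture('scene')[:,:,::-1];cv2.imwrite('pics/s6c.png',cv2.resize(sc[100:220,160:280],(600,600),interpolation=cv2.INTER_CUBIC))
E
```

```text
12.95 [ 0.5108 -0.2536  0.0832] yaw -10.01 [ 7.e-04 -6.e-04 -1.e+00] [-0.05  1.08  4.52] [ 0.261  0.345 -0.013] 1.5
```

View pics/w6.png

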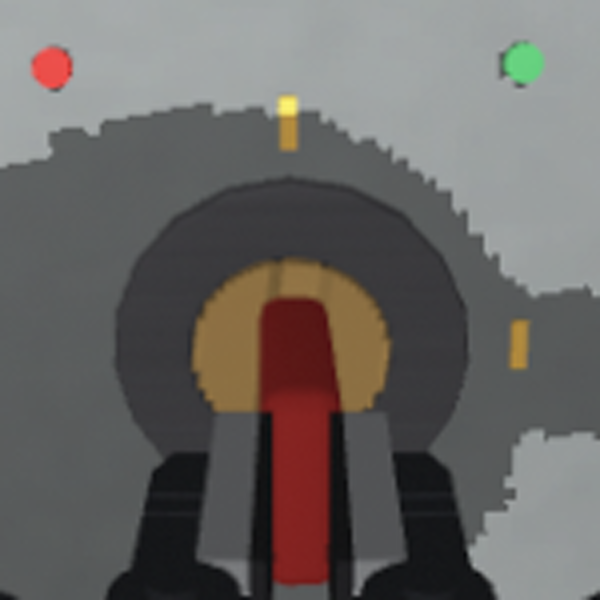

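View pics/s6c.png

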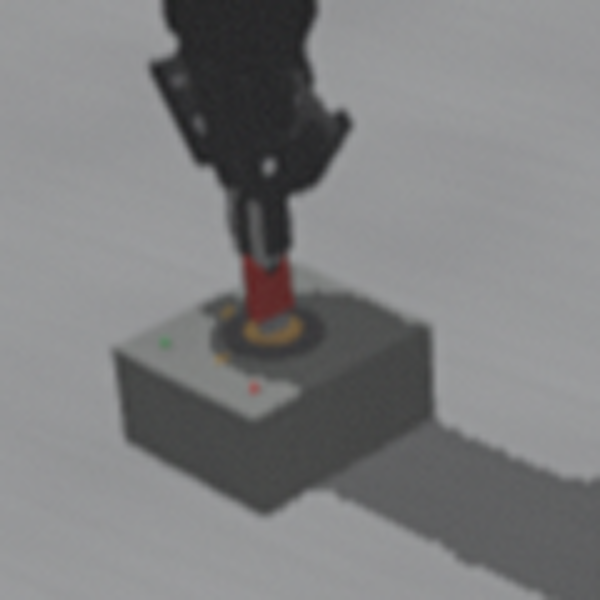

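The key is home: its height stopped at 0.083 under 4.5 N and the shoulder sits on the brass in both views, head at (297,350) in the wrist crop. Now I'll turn clockwise in stages, watching the forces.

Call:
servo_tool(motion=[[0,0,-0.1,-0.01,0,0,-1],[0,0,-0.2,-0.02,-0.01,0,-1],[0,0,-0.3,-0.03,-0.01,0,-1],[0,0,-0.4,-0.05,-0.02,0,-1],[0,0,-0.5,-0.06,-0.02,0,-1],[0,0,-0.6,-0.07,-0.02,0,-1],[0,0,-0.7,-0.08,-0.02,0,-1],[0,0,-0.85,-0.1,-0.01,0,-1],[0,0,-0.85,-0.1,-0.01,0,-1],[0,0,-0.85,-0.1,-0.01,0,-1]])

```text
time_s: 14.05
tool_pos: [0.5099, -0.2537, 0.083]
tcp_rot: [2.741, -1.534, 0.002]
contact_force: [-1.1, 1.1, 5.1]
width: 0.079
```

```bash
python3 st.py
```

```text
14.05 [ 0.5099 -0.2537  0.083 ] yaw -58.46 [ 8.e-04 -5.e-04 -1.e+00] [-1.07  1.14  5.11] [0.301 0.194 0.003] 0.66
```

Forces are low. Finishing the turn.

Call:
servo_tool(motion=[[0,0,-0.1,-0.01,0.01,0,-1],[0,0,-0.2,-0.02,0.01,0,-1],[0,0,-0.3,-0.03,0.02,0,-1],[0,0,-0.4,-0.04,0.03,0,-1],[0,0,-0.5,-0.05,0.03,0,-1],[0,0,-0.6,-0.06,0.04,0,-1],[0,0,-0.7,-0.07,0.05,0,-1],[0,0,-0.8,-0.07,0.06,0,-1],[0,0,-0.8,-0.07,0.06,0,-1],[0,0,-0.8,-0.07,0.06,0,-1]])

```text
time_s: 15.05
tool_pos: [0.5092, -0.2531, 0.0831]
tcp_rot: [-1.928, 2.48, -0.001]
contact_force: [-0.6, 0.9, 5.3]
width: 0.077
```

```bash
python3 st.py; python3 - <<'E'
from h import *
im=env.capture('wrist')[:,:,::-1];cv2.imwrite('pics/w7.png',cv2.resize(im[150:300,205:355],(600,600),interpolation=cv2.INTER_CUBIC))
sc=env.capture('scene')[:,:,::-1];cv2.imwrite('pics/s7c.png',cv2.resize(sc[100:220,160:280],(600,600),interpolation=cv2.INTER_CUBIC))
E
```

```text
15.05 [ 0.5092 -0.2531  0.0831] yaw -104.29 [ 7.e-04 -5.e-04 -1.e+00] [-0.61  0.88  5.29] [ 0.21   0.277 -0.007] -0.14
```

View pics/w7.png

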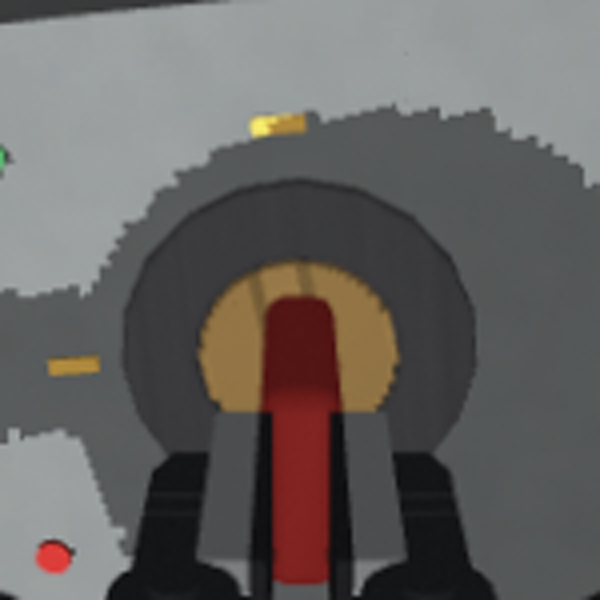

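View pics/s7c.png

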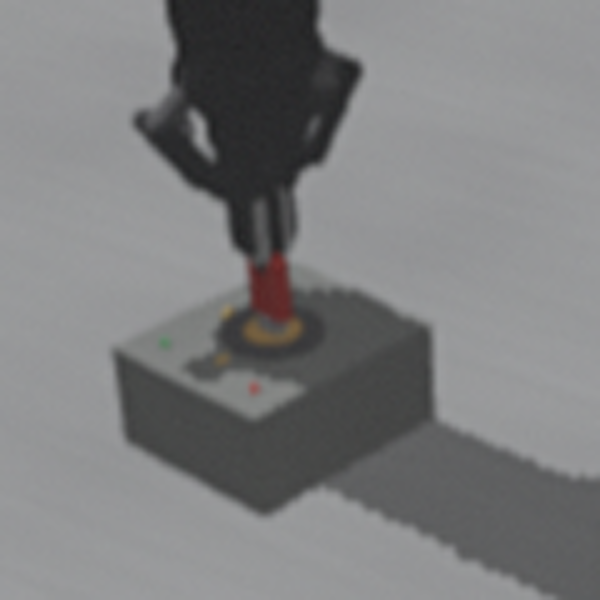

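The grooves lag the key by 11–19°, putting the plug at about 1.3–1.45 rad. I'll add a small margin and hold for a second.

Call:
servo_tool(motion=[[0,0,-0.05,0,0.01,0,-1],[0,0,-0.1,-0.01,0.01,0,-1],[0,0,-0.1,-0.01,0.01,0,-1],[0,0,-0.1,-0.01,0.01,0,-1],[0,0,-0.1,-0.01,0.01,0,-1],[0,0,-0.1,-0.01,0.01,0,-1],[0,0,-0.1,-0.01,0.01,0,-1],[0,0,-0.1,-0.01,0.01,0,-1],[0,0,-0.1,-0.01,0.01,0,-1],[0,0,-0.1,-0.01,0.01,0,-1]])

```text
time_s: 16.15
tool_pos: [0.5091, -0.253, 0.0831]
tcp_rot: [-1.802, 2.573, -0.001]
contact_force: [-1.4, 0.5, 6.0]
width: 0.078
```

```bash
python3 st.py; python3 - <<'E'
from h import *
T=pose()
im=env.capture('wrist')[:,:,::-1];cv2.imwrite('pics/w8.png',cv2.resize(im[205:265,245:315],(700,600),interpolation=cv2.INTER_CUBIC));np.save('T8.npy',T)
t=env.capture('top')[:,:,::-1];cv2.imwrite('pics/t8.png',t)
E
```

```text
16.15 [ 0.5091 -0.253   0.0831] yaw -110.01 [ 7.e-04 -5.e-04 -1.e+00] [-1.44  0.48  5.99] [0.219 0.274 0.05 ] -0.24
```

View pics/w8.png

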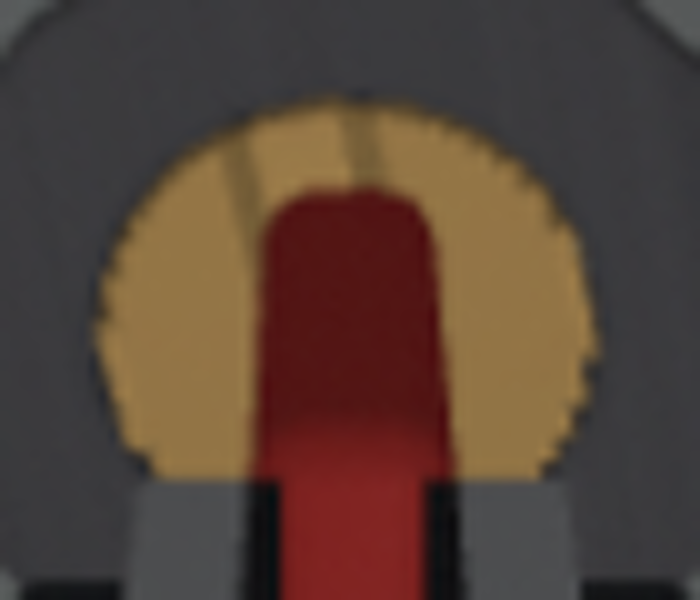

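View pics/t8.png

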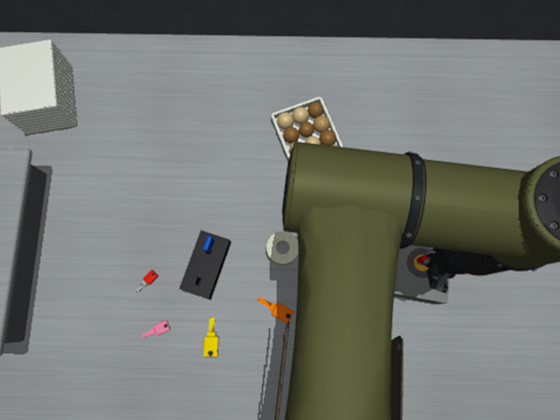

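```bash
python3 - <<'E'
from h import *
T=np.load('T8.npy');g=lambda x,y:(245+(x+.5)/10-.5,205+(y+.5)/10-.5)
for a,b in(((233,140),(255,240)),((357,115),(372,183))):
  A=plane('wrist',g(*b),.064,T);B=plane('wrist',g(*a),.064,T);d=B-A;y=np.degrees(np.arctan2(d[1],d[0]));print('groove yaw',y,'plug rad',np.radians(-10-y))
s=env.get_state();print(s['joint_velocities'].round(4),s['time_s'])
E
```

```text
groove yaw -98.92654598660592 plug rad 1.5520610198924225
groove yaw -98.19407053054299 plug rad 1.5392769114940774
[-0.001   0.0002 -0.0008 -0.0007  0.0008  0.0002] 16.25
```

The plug measures about 1.54 rad, above the 1.2 needed. The key is home and held, the push is about 6 N, and nothing is moving. Handing in.

```bash
python3 -c "
from h import *
print(env.job_done())"; python3 st.py
```

```text
the job is handed in; nothing more can be done
None
the job is handed in; nothing more can be done
```

I took the red key out of the block and put it in the lock. One rock (about 26° clockwise and back, under roughly 5 N) got it past the upper pin, and a light push got it past the lower one. Once it was home I turned it clockwise and handed the job in at about 16 s, still gripping and holding it turned. The hand-in gave no verdict.

**Last checks:**
- **Turn:** the groove lines in the wrist image put the plug at about 1.54–1.55 rad (1.2 needed).
- **Depth:** the tool height was 0.0831 m, against about 0.083 predicted for fully home, and it stayed there under a 5–6 N push.
- **Force:** the highest reading at the end of any move was about 6 N. The arm was still at hand-in.
- **Other objects:** the blue key stands where it was in the top view. In that view the arm partly hides the tray and label roll; what shows of them is where it was.

**What disagreed or stayed uncertain:**
- The wrist camera showed the key leaning about 1° in the grip. I could not tell whether that is real or camera calibration, but it is well inside the 0.12 rad limit.
- A steady moment of about 0.35 N m at the end suggests slight side loading of the key in the slot.
- My first by-eye estimate of the turn was lower, at 1.3–1.45 rad, so I turned another 0.1 rad before the final measurement.

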